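Park the lantern slide and clear the brittle board

TASK

Lift the lantern's slide knob out of the middle notch of its rail, carry it along to the end notch on the cork-trivet side (away from the oval tray) and drop it fully home there. Then sweep all four brittle chips off the board into the oval tray with the wooden scraper block, without touching the chips with the hand, and stand the scraper upright back on the bare sideboard. Leave the tray and everything else where it is.

Things in the scene. Friction and masses are not known exactly. Their poses are not given: they have to be found in the camera images.
- stand: Fixed wooden serving board on feet with a notched rail along its far side. Origin on the sideboard surface under the board's centre; x points from the board to the rail (roughly away from the robot), y runs along the rail and along the board's length, z up.
- board_top (a point): Centre of the board's top face, z 36 mm (underside 24 mm). Board 130 mm (stand x) by 210 mm (stand y). A 6 mm wide lip, 10 mm higher than the face, runs along each long side, leaving 118 mm between; both short ends (stand y = +/-105 mm) are open, so things are swept off along y.
- rail_mid (a point): Middle of the rail at tooth-top height: stand x 125, y 0, z 108 mm. Rail 16 mm thick, from y -188 to 188 mm between two posts of its height, with five upward-open notches at stand y = -150, -75, 0, 75, 150 mm, each 20 mm wide with rounded mouths; a 14 mm cross pin under the knob sits in the middle one at the start.
- carriage (a joint): Position of the lantern slide along the rail, m, along the stand's +y; 0 is the middle notch (start), +/-0.075 and +/-0.150 the other notches; the end stops are at +/-0.165. Slides with under 1 N of friction, but only while lifted.
- knob (a joint): Height by which the slide is lifted, m: 0 fully home in a notch, 0.022 just clears the teeth, 0.045 the upper stop. The slide with knob, arm and lantern weighs 0.32 kg and sinks under its own weight when let go. It cannot turn or come off the rail.
- knob_grip (a point): Point to grip on the slide's upright round knob (brass-toned plastic cylinder, 32 mm across, top 28 mm above this point, its foot on a block 32 mm below; there the arm to the lantern leaves towards the stand's -x). With the slide home the point is at stand x 125, z 172 mm.
- lantern (a point): Centre of the underside of the small lantern (60 mm across) rigidly hung from the slide's arm; with the slide home it is at stand x 0, z 66 mm, i.e. over the board's middle at the start and just past the board's end when parked in an end notch. The arm's top is at z 150 mm (all rise with the lift).
- tray: Oval aluminium tray 203 mm long (its x), 130 mm wide (its y), rim 16 mm high, floor 3 mm, standing on the sideboard with one long side tucked about 12 mm under an open short end of the board; which end varies. Loose, 0.45 kg. Origin at the centre of its underside.
- trivet: Round cork trivet, diameter 112 mm, 8 mm thick, on the sideboard at the other short end of the board, opposite the tray. Origin at the centre of its underside.
- scraper: Light wooden scraper block upright on the sideboard, far left or right of the board; origin at the centre of its underside. Lower block 108 mm long (its x), 28 mm thick (its y), 40 mm high; on top a handle 60 mm (x) by 22 mm (y), from 40 to 101 mm high. About 0.18 kg. With its x along the stand's x it fits between the board's lips, 5 mm to spare each side.
- chip1: One of four flat amber-brown pieces of nut brittle, about 26 x 22 x 10 mm, lying on the board below the lantern; origin at the centre of its underside. 12 g, hard, slides freely on the wood.
- chip2: One of four flat amber-brown pieces of nut brittle, about 26 x 22 x 10 mm, lying on the board below the lantern; origin at the centre of its underside. 12 g, hard, slides freely on the wood.
- chip3: One of four flat amber-brown pieces of nut brittle, about 26 x 22 x 10 mm, lying on the board below the lantern; origin at the centre of its underside. 12 g, hard, slides freely on the wood.
- chip4: One of four flat amber-brown pieces of nut brittle, about 26 x 22 x 10 mm, lying on the board below the lantern; origin at the centre of its underside. 12 g, hard, slides freely on the wood.
- tumbler: Clear glass tumbler, 95 mm high, 68 mm across; bystander on the side opposite the scraper. Origin at the centre of its underside.
- sweets_box: Lidded turquoise ceramic sweets box, 116 mm across, 106 mm high; bystander at the far right. Origin at the centre of its underside.
- spoon1: Wooden spoon, 190 mm, lying on the sideboard at one side; bystander.
- spoon2: Wooden spoon, 190 mm, lying on the sideboard at the other side; bystander.
Mind the look-alikes: they are no part of the job. What is shaped like the scraper but blue or grey is not meant.

How it is judged:
By the outcome, as a careful person would: the job done as asked, in the order asked, and still so for the second after the job is handed in, with the robot touching nothing.
It also fails if it takes over 72 s, if anything falls off the work surface, if the arm or the gripper's body presses on something with over 40 N, if the wrist force passes 120 N, or if a joint passes its speed limit or range.

ROBOT

A 6-joint arm with a two-finger parallel gripper is mounted at the origin on the work surface. World frame = base frame: x ahead of the robot, y to its left, z up, the work surface at z = 0. Lengths are in m, angles in rad, forces in N, time in s.
With the tool pointing down it reaches from about 0.3 to 0.85 m from the base axis. Payload 5.4 kg.
Tool frame: the origin (TCP) lies midway between the tips of the shut fingers; the grasp point (between the pads) lies 19 mm behind it; z points along the fingers, y is the direction in which the jaws open and shut (so a half turn about z gives the same grasp; the last joint's range is limited). The gripper opens to 85 mm and grips with 20 to 120 N. Pads are 22 mm wide; open, the fingers measure 114 mm over their backs; the gripper's body (76 mm by 85 mm) begins 54 mm behind the grasp point. The pads swing forward as they close: fully open they stand 13 mm farther back than shut.
Start: joints at [-1.335, 0.158, 1.597, -0, 1.386, -0.21], TCP at [0.248, -0.519, 0.231] pointing down, gripper open.
Joint ranges: [-2.91, 2.91], [-0.94, 2.29], [0.18, 2.7], [-1.29, 4.43], [0.17, 2.64], [-3, 3]. Speed limits (rad/s): [2.57, 2.57, 3.14, 3.14, 3.14, 3.14].

INTERFACE

Orientations are given as a unit quaternion [w, x, y, z].
In Python, from plant import bot gives the robot as it stands.
- The arm moves only by the tool send_rows, never from a script. Its argument "commands" is one flat list of numbers, 5 for each row, row after row: the shift along the tool's x, y, z in m, then the turn about the tool's z in degrees, then the finger opening in m, from 0 to 0.0854. In form: [x, y, z, yaw, gripper, x, y, z, yaw, gripper, ...]. A call has 1 to 20 rows; each row shifts and turns the commanded pose from where the row before left it, along the tool's axes as they then stand; what a row does not reach is not made up. A row lasts 1/12 s, in which the tool goes at most 41.7 mm and 7.16 degrees, less where a joint would pass 70% of its speed; a pose out of reach is approached as far as the arm can. A call with a gripper value outside its range is refused whole. The fingers move at their own pace and stop on an object; "force" is the grip in N (left out, the last holds). Time passes only in rows, so rows that do not move let the fingers close. It gives the time, the measured TCP pose, the force and the opening at its end, in the units of the state.
- bot.observe(): the state, without advancing time (a new reading comes with each control period).
- bot.get_image(name): name is "scene" or "side" or "wrist"; returns a dict with "pixels" (420x560x3 uint8, blue, green, red), "fx", "fy", "cx", "cy" (pixels), "world_to_cam" (4x4, takes a point from world to camera coordinates). Camera axes: x right, y down, z forward; pixel columns grow to the right and rows downward; lengths in m; the calibration is good to about 2 mm. A picture is of the moment at which its call begins. There is no depth.
- bot.close_job(): hands the job in, once; it reports no verdict.
The state is a dict: "clock": time; "joint_pos": joint angles; "joint_velocities": joint speeds; "effort": joint torques, N m; "tool_pos": TCP position; "tcp_rot": TCP orientation; "ft_force": force on the tool from outside, world axes, zero at the start; "ft_torque": the same for the moment, N m; "width": opening from 0.0 (shut) to 1.0 (fully open).
Only numpy, scipy, OpenCV 4.12 (cv2) and the standard library are available. Lean on these libraries where they do the work, as an engineer would, in place of code of your own. Each camera call takes 0.05 s, during which the arm holds its last target.

## Working session

There is one attempt and no reset: what is moved stays moved. The work goes in short steps, Python scripts to look and compute and a tool call to move; the robot and the scene stay as the last step left them, time stands still between calls to the robot, and variables do not carry over. Pictures are saved under pics/ and viewed, and the job is handed in when it is done.

Besides the shell and the picture viewer there is one more tool, called as name(argument=value, ...) on one line, values as JSON. send_rows: Moves the arm, as the interface text tells. Its arguments: {"type":"object","properties":{"commands":{"type":"array","items":{"type":"number"}},"force":{"type":"number"}},"required":["commands"]}

```bash
ls; mkdir -p pics; python3 - <<'E'
from plant import bot
import cv2
s=bot.observe();print({k:(v if not hasattr(v,'__len__') else [round(float(a),3) for a in v]) for k,v in s.items()})
for n in("scene","side","wrist"):
    im=bot.get_image(n);cv2.imwrite(f"pics/{n}0.png",im["pixels"]);print(n,im["fx"],im["fy"],im["cx"],im["cy"]);print(im["world_to_cam"].round(3))
E
```

```text
pics
{'clock': 0.0, 'joint_pos': [-1.335, 0.159, 1.598, -0.0, 1.386, -0.21], 'joint_velocities': [0.001, 0.0, -0.001, 0.002, 0.001, -0.001], 'effort': [-0.001, -39.6, -33.143, -0.001, 0.008, 0.0], 'tool_pos': [0.248, -0.518, 0.23], 'tcp_rot': [-0.001, 0.975, 0.221, -0.0], 'ft_force': [0.315, 0.708, -0.475], 'ft_torque': [-0.002, 0.019, 0.026], 'width': 1.0024716319822504}
scene 398.4022004248011 398.4022004248011 283.2762280051645 199.4199110951579
[[-0.763  0.646 -0.014  0.447]
 [ 0.548  0.636 -0.543 -0.127]
 [-0.342 -0.422 -0.84   1.529]
 [ 0.     0.     0.     1.   ]]
side 443.6336725822432 443.6336725822432 274.7167706788469 212.5683986701718
[[-0.774 -0.633  0.006  0.292]
 [-0.482  0.582 -0.655  0.385]
 [ 0.411 -0.51  -0.756  1.199]
 [ 0.     0.     0.     1.   ]]
wrist 321.61762979854274 321.61762979854274 283.24213564737937 213.2654000693661
[[ 0.431 -0.902 -0.002 -0.572]
 [-0.855 -0.409  0.318 -0.04 ]
 [-0.288 -0.135 -0.948  0.38 ]
 [ 0.     0.     0.     1.   ]]
```

View pics/scene0.png

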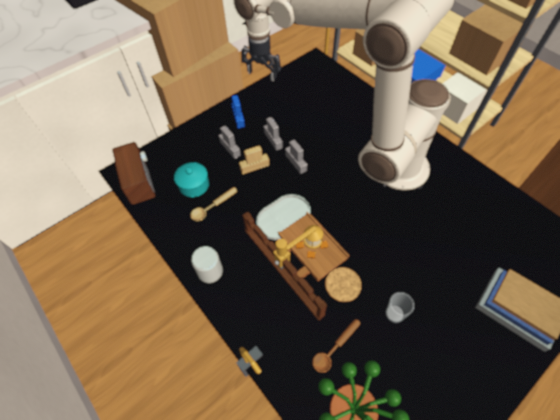

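View pics/side0.png

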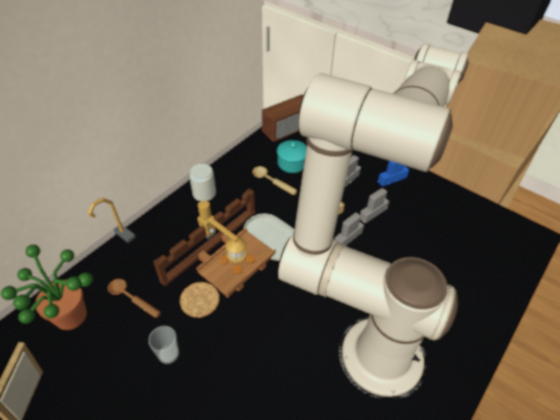

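View pics/wrist0.png

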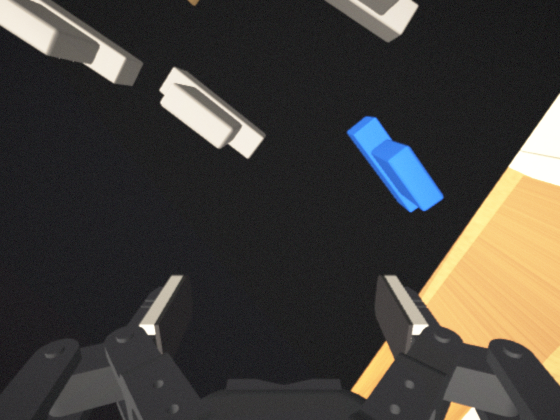

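The tan scraper is in the scene view at about (254,160), among grey look-alikes and a blue one. The knob is at about (282,250), the tray at (285,215) and the trivet at (343,284). I'll zoom in and measure.

```bash
cat > h.py <<'E'
import numpy as np,cv2
from plant import bot
def ray(im,uv):
    M=np.array(im["world_to_cam"]);R=M[:3,:3];t=M[:3,3]
    d=R.T@np.array([(uv[0]-im["cx"])/im["fx"],(uv[1]-im["cy"])/im["fy"],1.]);return -R.T@t,d/np.linalg.norm(d)
def onz(im,uv,z):
    o,d=ray(im,uv);return o+d*(z-o[2])/d[2]
def tri(im1,a,im2,b):
    o1,d1=ray(im1,a);o2,d2=ray(im2,b)
    s=np.linalg.lstsq(np.c_[d1,-d2],o2-o1,rcond=None)[0]
    p=o1+s[0]*d1;q=o2+s[1]*d2;return (p+q)/2,np.linalg.norm(p-q)
def proj(im,p):
    q=np.array(im["world_to_cam"])@np.r_[p,1];return np.array([im["fx"]*q[0]/q[2]+im["cx"],im["fy"]*q[1]/q[2]+im["cy"]])
def crop(im,name,x0,y0,w,h,k):
    c=cv2.resize(im["pixels"][y0:y0+h,x0:x0+w],None,fx=k,fy=k,interpolation=cv2.INTER_CUBIC);cv2.imwrite(f"pics/{name}.png",c)
E
python3 - <<'E'
from h import *
import pickle
I={n:bot.get_image(n) for n in("scene","side")}
pickle.dump(I,open("I0.pkl","wb"))
crop(I["scene"],"sc1",210,90,160,120*1,5)
crop(I["scene"],"sc2",220,180,160,120+20,5) if 0 else crop(I["scene"],"sc2",225,190,150,140,4)
crop(I["side"],"sd2",140,170,170,150,4)
E
```

```text
(no output)
```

View pics/sc1.png

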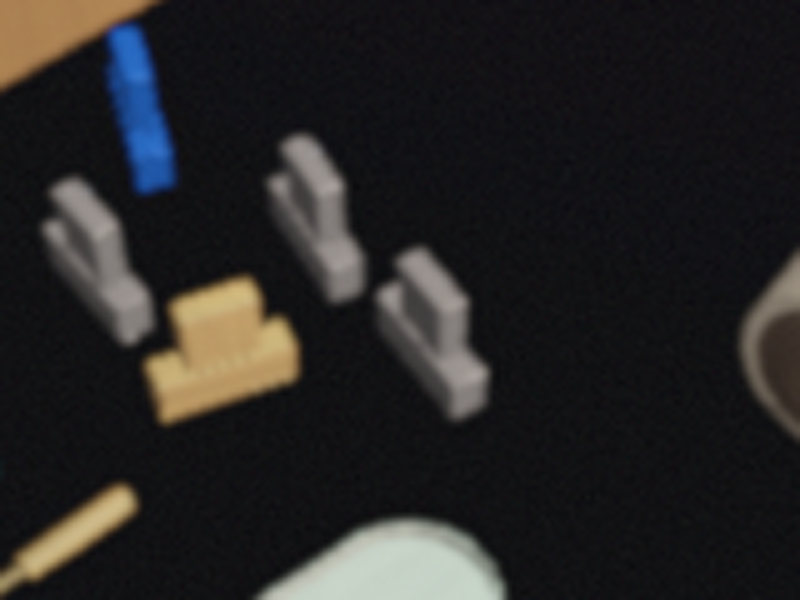

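View pics/sc2.png

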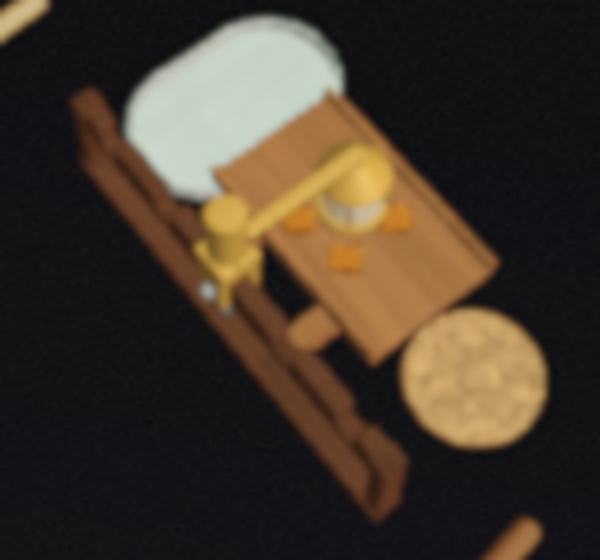

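View pics/sd2.png

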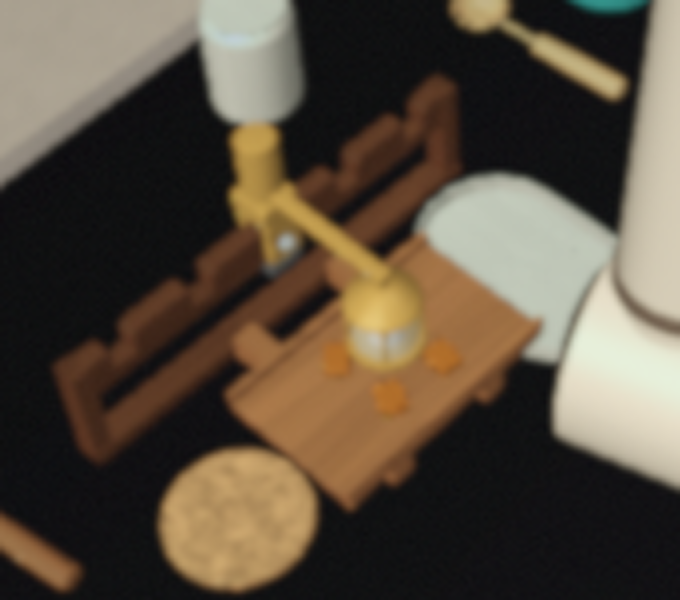

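```bash
python3 - <<'E'
from h import *
import pickle
I=pickle.load(open("I0.pkl","rb"));S=I["scene"];D=I["side"]
s=lambda x,y:((x+.5)/4+225-.5,(y+.5)/4+190-.5)
d=lambda x,y:((x+.5)/4+140-.5,(y+.5)/4+170-.5)
for n,a,b in [("knobtop",(226,213),(254,138)),("trivet c",(474,378),(238,518)),("bd tray rob",(334,93),(540,322)),("bd tray rail",(214,170),(420,238)),("bd triv rail",(374,356),(230,392)),("bd triv rob",(498,262),(350,497)),
 ("chipA",(300,220),(336,358)),("chipB",(346,259),(391,398)),("chipC",(397,217),(442,356))]:
    print(n,*[x.round(4) for x in tri(S,s(*a),D,d(*b))])
for n in ((334,93),(214,170),(374,356),(498,262)): print(onz(S,s(*n),.046).round(4))
for n in ((540,322),(420,238),(230,392),(350,497)): print(onz(D,d(*n),.046).round(4))
# HSV masks
for n,im in I.items():
    h=cv2.cvtColor(im["pixels"],cv2.COLOR_BGR2HSV)
    m=cv2.inRange(h,(15,70,120),(25,200,255));_,l,st,c=cv2.connectedComponentsWithStats(m)
    print(n,[(st[i].tolist(),c[i].round(1).tolist()) for i in range(1,len(st)) if st[i,4]>60])
# scraper top corners in scene crop(5x, 210,90)
k=lambda x,y:((x+.5)/5+210-.5,(y+.5)/5+90-.5)
for p in((168,300),(250,278),(262,292),(180,318)):print("htop",onz(S,k(*p),.101).round(4))
for p in((145,365),(285,320),(298,348),(157,392)):print("btop",onz(S,k(*p),.04).round(4))
E
```

```text
knobtop [0.6182 0.0343 0.2016] 0.0014
trivet c [0.5022 0.1972 0.0068] 0.0009
bd tray rob [ 0.4255 -0.0564  0.0465] 0.0023
bd tray rail [ 0.5525 -0.0628  0.0466] 0.0038
bd triv rail [0.5625 0.1409 0.0476] 0.0017
bd triv rob [0.4325 0.1479 0.0465] 0.0
chipA [0.5305 0.0377 0.0379] 0.0462
chipB [ 0.4992  0.0416 -0.019 ] 0.0082
chipC [0.4604 0.0432 0.0519] 0.0477
[ 0.4257 -0.0553  0.046 ]
[ 0.5517 -0.0651  0.046 ]
[0.5622 0.1414 0.046 ]
[0.4323 0.1478 0.046 ]
[ 0.4258 -0.058   0.046 ]
[ 0.5526 -0.061   0.046 ]
[0.5635 0.1394 0.046 ]
[0.4328 0.1477 0.046 ]
scene [([131, 0, 139, 126, 8717], [197.4, 56.2]), ([488, 0, 47, 18, 413], [513.7, 6.8]), ([536, 0, 24, 18, 179], [546.5, 6.4]), ([420, 2, 103, 87, 3457], [471.6, 40.6]), ([270, 23, 65, 43, 1790], [300.9, 41.2]), ([337, 28, 40, 59, 1145], [354.7, 56.2]), ([463, 47, 97, 140, 7850], [519.0, 120.8]), ([436, 111, 41, 34, 613], [453.7, 127.7]), ([239, 146, 30, 28, 536], [253.8, 159.7]), ([191, 187, 46, 34, 338], [211.3, 205.1]), ([12, 192, 269, 228, 31894], [133.0, 323.2]), ([274, 213, 87, 89, 3292], [318.8, 257.5]), ([494, 270, 66, 68, 2451], [530.2, 302.5]), ([242, 350, 20, 24, 179], [250.8, 361.3]), ([314, 355, 11, 11, 69], [319.7, 361.4]), ([509, 354, 51, 66, 1735], [542.2, 397.2])]
side [([429, 19, 131, 214, 16850], [504.7, 116.6]), ([253, 167, 43, 27, 274], [272.9, 179.4]), ([87, 198, 36, 35, 283], [105.4, 210.6]), ([198, 201, 77, 90, 1965], [228.9, 248.5]), ([473, 244, 87, 176, 7811], [530.2, 360.3]), ([114, 280, 11, 10, 66], [119.0, 283.5]), ([180, 282, 39, 36, 1072], [199.1, 299.1]), ([396, 286, 39, 20, 446], [414.8, 296.3]), ([131, 297, 24, 18, 87], [141.4, 304.9]), ([0, 343, 24, 50, 299], [10.3, 365.0])]
htop [ 0.448  -0.3861  0.101 ]
htop [ 0.3897 -0.3632  0.101 ]
htop [ 0.3914 -0.347   0.101 ]
htop [ 0.4517 -0.3668  0.101 ]
btop [ 0.473  -0.3917  0.04  ]
btop [ 0.3659 -0.3565  0.04  ]
btop [ 0.3756 -0.3289  0.04  ]
btop [ 0.4815 -0.3653  0.04  ]
```

```bash
cat >> h.py <<'E'
from scipy.spatial.transform import Rotation as Ro
def tool():
    s=bot.observe();w,x,y,z=s["tcp_rot"];return np.array(s["tool_pos"]),Ro.from_quat([x,y,z,w]).as_matrix(),s
def go(p):
    P,R,s=tool();print("t",round(s["clock"],2),"at",P.round(4),"ang",np.degrees(np.arctan2(R[1,0],R[0,0])).round(2),"tilt",R[2].round(4),"F",np.round(s["ft_force"],1),"w",round(s["width"],3),"-> tool delta",(R.T@(np.array(p)-P)).round(4))
E
python3 - <<'E'
from h import *
im=bot.get_image("wrist");P,R,s=tool();M=im["world_to_cam"];c=-M[:3,:3].T@M[:3,3]
print("cam in tool",(R.T@(c-P)).round(4));print("cam axes in tool",(R.T@M[:3,:3].T).round(3))
go((.618,.034,.33))
E
```

```text
cam in tool [ 0.083  -0.0017 -0.1414]
cam axes in tool [[-0.    -0.948 -0.318]
 [ 1.    -0.    -0.001]
 [ 0.001 -0.318  0.948]]
t 0.3 at [ 0.2478 -0.5186  0.231 ] ang 25.54 tilt [ 1.e-04 -6.e-04 -1.e+00] F [ 0.1  1.  -0.9] w 1.003 -> tool delta [ 0.5723 -0.3391 -0.0988]
```

send_rows(commands=[0, 0, -0.025, 7.1, 0.0854, 0, 0, -0.025, 7.1, 0.0854, 0, 0, -0.025, 7.1, 0.0854, 0, 0, -0.025, 7.1, 0.0854, 0.019, -0.0317, 0, 0, 0.0854, 0.019, -0.0317, 0, 0, 0.0854, 0.019, -0.0317, 0, 0, 0.0854, 0.019, -0.0317, 0, 0, 0.0854, 0.019, -0.0317, 0, 0, 0.0854, 0.019, -0.0317, 0, 0, 0.0854, 0.019, -0.0317, 0, 0, 0.0854, 0.019, -0.0317, 0, 0, 0.0854, 0.019, -0.0317, 0, 0, 0.0854, 0.019, -0.0317, 0, 0, 0.0854, 0.019, -0.0317, 0, 0, 0.0854, 0.019, -0.0317, 0, 0, 0.0854, 0.019, -0.0317, 0, 0, 0.0854, 0.019, -0.0317, 0, 0, 0.0854, 0.019, -0.0317, 0, 0, 0.0854, 0.019, -0.0317, 0, 0, 0.0854], force=40)

```text
clock: 1.97
tool_pos: [0.5775, -0.0256, 0.3313]
tcp_rot: [0.0, 1.0, -0.025, 0.0]
ft_force: [0.7, -0.9, -0.5]
width: 1.0
```

send_rows(commands=[0.01, -0.03, 0, 0, 0.0854, 0, 0, 0, 0, 0.0854, 0, 0, 0, 0, 0.0854])

```text
clock: 2.22
tool_pos: [0.5885, 0.0035, 0.3309]
tcp_rot: [0.0, 1.0, -0.023, -0.0]
ft_force: [0.0, -0.1, -0.7]
width: 1.001
```

```bash
python3 - <<'E'
from h import *
import pickle
go((.618,.034,.3))
w=bot.get_image("wrist");pickle.dump(w,open("w1.pkl","wb"));cv2.imwrite("pics/w1.png",w["pixels"])
print(proj(w,(.618,.034,.2)),proj(w,(.618,.034,.172)))
E
```

```text
t 2.22 at [0.5885 0.0035 0.3309] ang -2.69 tilt [-7.e-04  2.e-04 -1.e+00] F [ 0.  -0.1 -0.7] w 1.001 -> tool delta [ 0.0281 -0.0318  0.0309]
[248.52988622 171.71976584] [251.58251042 165.85912065]
```

View pics/w1.png

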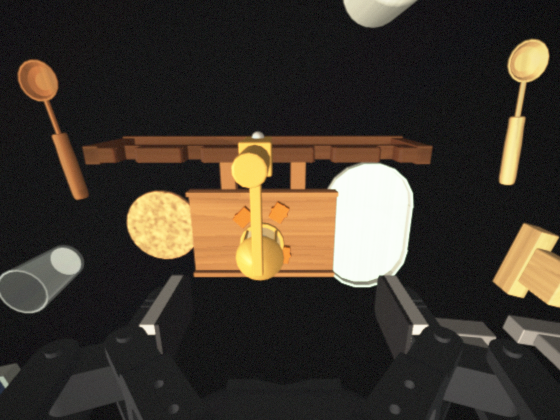

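The whole stand, tray (right, 370,225), trivet (left, 163,225) and knob top (250,168) are in view. The scraper is at the right (525,262). I'll zoom in for the stand pose.

```bash
python3 - <<'E'
from h import *
import pickle
w=pickle.load(open("w1.pkl","rb"))
crop(w,"w1a",75,125,200,150,4);crop(w,"w1b",240,125,200,150,4)
E
```

```text
(no output)
```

View pics/w1a.png

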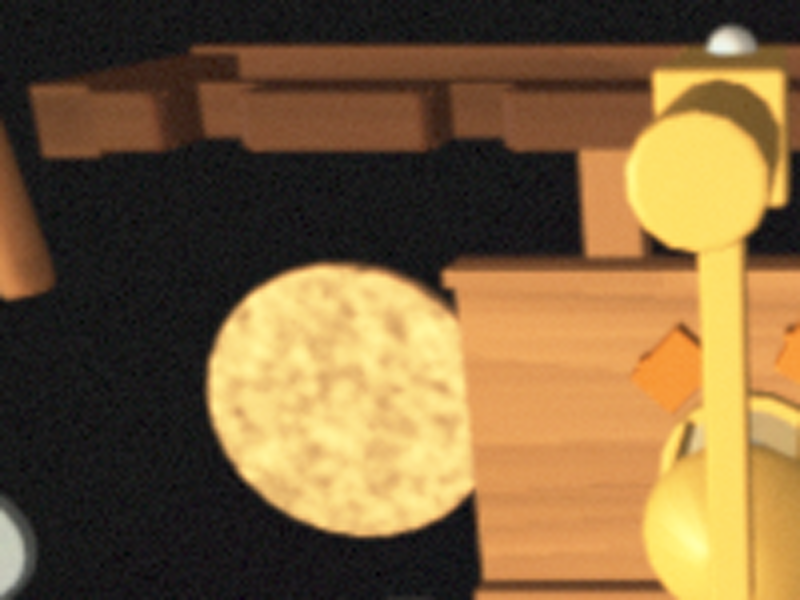

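View pics/w1b.png

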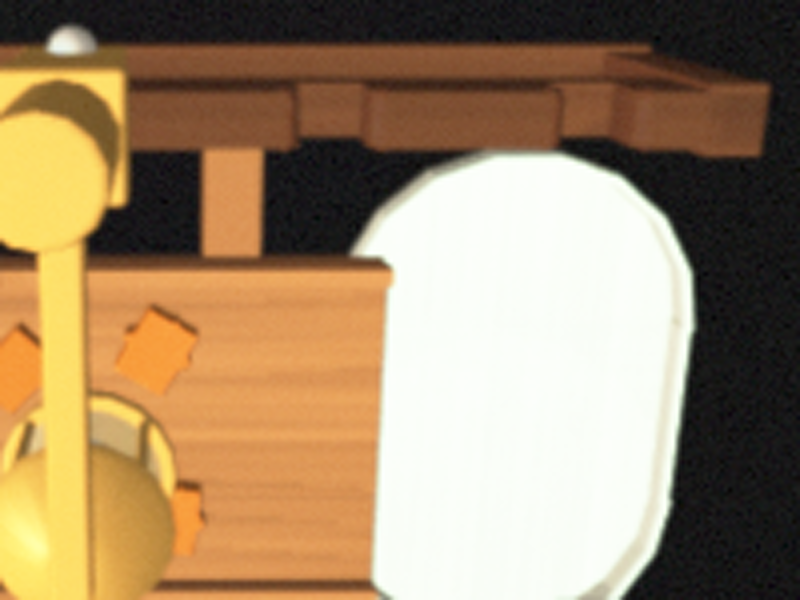

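```bash
python3 - <<'E'
from h import *
import pickle
w=pickle.load(open("w1.pkl","rb"))
a=lambda x,y:(75+(x+.5)/4-.5,125+(y+.5)/4-.5)
b=lambda x,y:(240+(x+.5)/4-.5,125+(y+.5)/4-.5)
print("knob",onz(w,a(697,181),.2).round(4))
q=[onz(w,a(30,88),.108),onz(w,a(45,158),.108),onz(w,b(769,88),.108),onz(w,b(762,156),.108)]
for z in q:print(z.round(4))
print("rail mid",np.mean(q,0).round(4)); d=q[0]+q[1]-q[2]-q[3];print("len",np.linalg.norm(d)/2,"yaw",np.degrees(np.arctan2(-d[0],d[1])))
r=[onz(w,a(443,283),.046),onz(w,b(391,270),.046)]
d=r[0]-r[1];print("board rail edge",r,np.degrees(np.arctan2(-d[0],d[1])),np.linalg.norm(d))
print("trivet",onz(w,a(345,399),.008))
for p in ((685,365),): print("chip1",onz(w,a(*p),.046))
for p in ((158,352),(15,365),(190,520)): print("chip",onz(w,b(*p),.046))
go((.618,.034,.165))
E
```

```text
knob [0.6196 0.0336 0.2   ]
[0.6373 0.2284 0.108 ]
[0.6176 0.2289 0.108 ]
[ 0.6188 -0.1621  0.108 ]
[ 0.5997 -0.162   0.108 ]
rail mid [0.6184 0.0333 0.108 ]
len 0.3911017423604949 yaw -2.6637487571854104
board rail edge [array([0.55956258, 0.14155263, 0.046     ]), array([ 0.55432554, -0.06690891,  0.046     ])] -1.4391019869559338 0.2085273102163282
trivet [0.50540682 0.19841393 0.008     ]
chip1 [0.52594423 0.06107454 0.046     ]
chip [0.52854387 0.01423957 0.046     ]
chip [0.52610971 0.06457746 0.046     ]
chip [0.46332526 0.0058766  0.046     ]
t 2.27 at [0.5882 0.0023 0.3311] ang -2.8 tilt [-5.e-04  5.e-04 -1.e+00] F [0.  0.1 0.1] w 1.0 -> tool delta [ 0.0283 -0.0332  0.166 ]
```

send_rows(commands=[0.0148, -0.0165, 0.01, 0, 0.0854, 0.0148, -0.0165, 0.02, 0, 0.0854, 0, 0, 0.036, 0, 0.0854, 0, 0, 0.036, 0, 0.0854, 0, 0, 0.036, 0, 0.0854, 0, 0, 0.036, 0, 0.0854, 0, 0, 0, 0, 0.0854, 0, 0, 0, 0, 0.0854], force=50)

```text
clock: 2.93
tool_pos: [0.6178, 0.0325, 0.1558]
tcp_rot: [-0.0, 1.0, -0.026, -0.002]
ft_force: [0.3, -1.1, 1.2]
width: 1.003
```

```bash
python3 - <<'E'
from h import *
go((.6193,.0335,.157))
w=bot.get_image("wrist");cv2.imwrite("pics/w2.png",w["pixels"]);w=bot.get_image("scene");crop(w,"s3",225,190,150,140,4)
E
```

```text
t 2.93 at [0.6178 0.0325 0.1558] ang -2.96 tilt [-4.7e-03 -2.0e-04 -1.0e+00] F [ 0.3 -1.1  1.2] w 1.003 -> tool delta [ 0.0014 -0.0011 -0.0012]
```

View pics/w2.png

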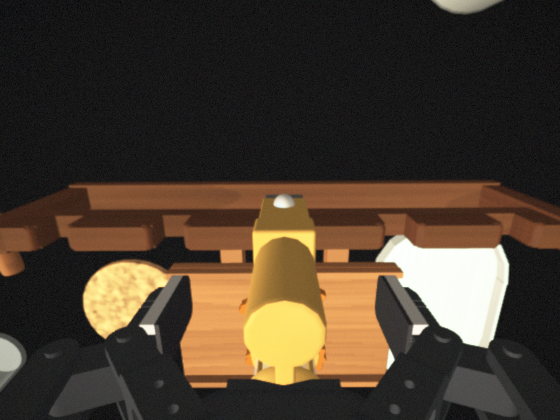

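The knob sits centred between the fingers (column 285). Closing now.

send_rows(commands=[0.001, 0, 0, 0, 0.02, 0, 0, 0, 0, 0.02, 0, 0, 0, 0, 0.02, 0, 0, 0, 0, 0.02, 0, 0, 0, 0, 0.02, 0, 0, 0, 0, 0.02, 0, 0, 0, 0, 0.02, 0, 0, 0, 0, 0.02], force=50)

```text
clock: 3.7
tool_pos: [0.6212, 0.0335, 0.1583]
tcp_rot: [0.0, 1.0, -0.025, 0.001]
ft_force: [-0.6, 0.7, 6.1]
width: 0.367
```

send_rows(commands=[0, 0, -0.008, 0, 0.02, 0, 0, -0.008, 0, 0.02, 0, 0, -0.008, 0, 0.02, 0, 0, -0.008, 0, 0.02, 0, 0, 0, 0, 0.02, 0, 0, 0, 0, 0.02])

```text
clock: 4.2
tool_pos: [0.6206, 0.0335, 0.1896]
tcp_rot: [0.0, 1.0, -0.025, 0.0]
ft_force: [3.1, -0.4, -2.9]
width: 0.365
```

```bash
python3 - <<'E'
from h import *
go((.6193,.0335,.157))
w=bot.get_image("wrist");cv2.imwrite("pics/w3.png",w["pixels"]);w=bot.get_image("scene");crop(w,"s3",225,190,150,140,4)
E
```

```text
t 4.2 at [0.6206 0.0335 0.1896] ang -2.86 tilt [ 7.e-04  1.e-04 -1.e+00] F [ 3.1 -0.4 -2.9] w 0.365 -> tool delta [-0.0014  0.0001  0.0326]
```

View pics/s3.png

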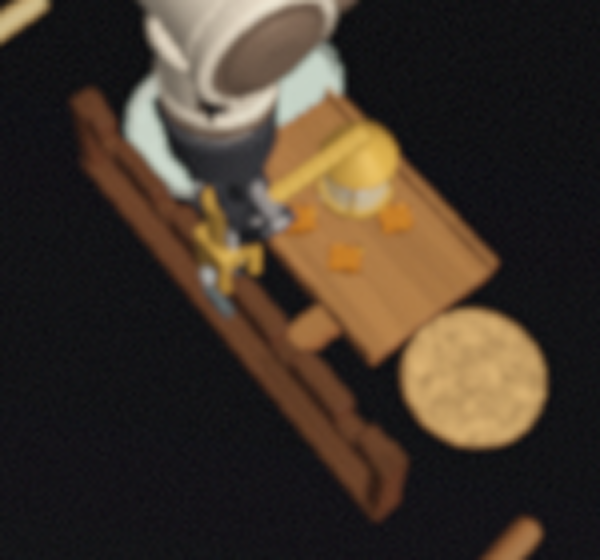

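View pics/w3.png

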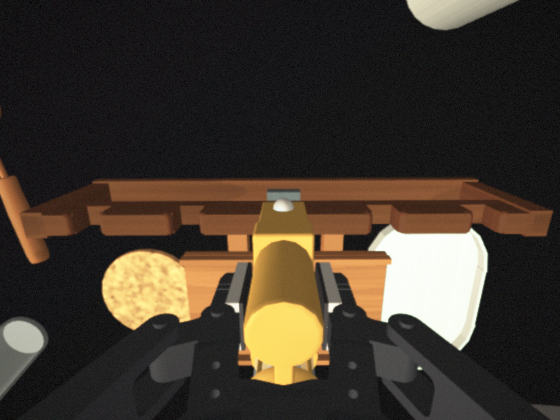

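send_rows(commands=[0, -0.015, 0, 0, 0.02, 0, -0.025, 0, 0, 0.02, 0, -0.025, 0, 0, 0.02, 0, -0.025, 0, 0, 0.02, 0, -0.025, 0, 0, 0.02, 0, -0.02, 0, 0, 0.02, 0, -0.015, 0, 0, 0.02, 0, 0, 0, 0, 0.02, 0, 0, 0, 0, 0.02])

```text
clock: 5.05
tool_pos: [0.6276, 0.1841, 0.1887]
tcp_rot: [0.0, 1.0, -0.024, -0.001]
ft_force: [2.7, -0.6, -2.9]
width: 0.363
```

```bash
python3 - <<'E'
from h import *
a=np.radians(-2.7)
go((.6206-.15*np.sin(a),.0335+.15*np.cos(a),.157))
w=bot.get_image("wrist");cv2.imwrite("pics/w4.png",w["pixels"])
E
```

```text
t 5.05 at [0.6276 0.1841 0.1887] ang -2.79 tilt [-1.e-03  2.e-04 -1.e+00] F [ 2.7 -0.6 -2.9] w 0.363 -> tool delta [0.0001 0.0008 0.0317]
```

View pics/w4.png

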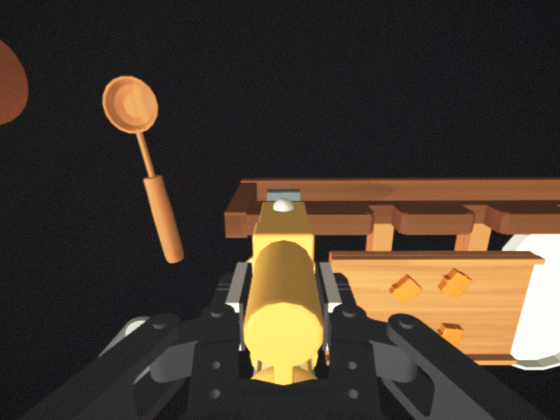

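send_rows(commands=[0, 0.0007, 0.006, 0, 0.02, 0, 0, 0.006, 0, 0.02, 0, 0, 0.006, 0, 0.02, 0, 0, 0.006, 0, 0.02, 0, 0, 0.005, 0, 0.02, 0, 0, 0.003, 0, 0.02, 0, 0, 0, 0, 0.02])

```text
clock: 5.68
tool_pos: [0.6279, 0.1825, 0.1584]
tcp_rot: [-0.0, 1.0, -0.025, -0.0]
ft_force: [-0.9, -0.1, 2.1]
width: 0.362
```

```bash
python3 - <<'E'
from h import *
go((.6276,.1834,.157))
E
```

```text
t 5.68 at [0.6279 0.1825 0.1584] ang -2.87 tilt [-2.e-04 -0.e+00 -1.e+00] F [-0.9 -0.1  2.1] w 0.362 -> tool delta [-0.0004 -0.0008  0.0014]
```

It has reached the height I gripped it at (0.158), with the force reversed, so it looks home. I'll open and rise.

send_rows(commands=[0, 0, 0, 0, 0.0854, 0, 0, 0, 0, 0.0854, 0, 0, 0, 0, 0.0854, 0, 0, 0, 0, 0.0854, 0, 0, 0, 0, 0.0854, 0, 0, 0, 0, 0.0854, 0, 0, -0.02, 0, 0.0854, 0, 0, -0.03, 0, 0.0854, 0, 0, -0.035, 0, 0.0854, 0, 0, -0.035, 0, 0.0854, 0, 0, -0.035, 0, 0.0854, 0, 0.03, 0, 0, 0.0854, 0, 0.04, 0, 0, 0.0854, 0, 0.04, 0, 0, 0.0854, 0, 0.04, 0, 0, 0.0854, 0, 0, 0, 0, 0.0854, 0, 0, 0, 0, 0.0854])

```text
clock: 7.1
tool_pos: [0.6204, 0.0308, 0.3123]
tcp_rot: [-0.0, 1.0, -0.027, -0.0]
ft_force: [0.7, 0.5, -0.4]
width: 0.998
```

```bash
python3 - <<'E'
from h import *
import pickle
go((.6276,.1834,.157))
w=bot.get_image("wrist");cv2.imwrite("pics/w5.png",w["pixels"]);pickle.dump(w,open("w5.pkl","wb"))
w=bot.get_image("side");crop(w,"sd5",140,170,170,150,4);pickle.dump(w,open("sd5.pkl","wb"))
E
```

```text
t 7.1 at [0.6204 0.0308 0.3123] ang -3.07 tilt [-1.e-04 -2.e-04 -1.e+00] F [ 0.7  0.5 -0.4] w 0.998 -> tool delta [-0.001  -0.1527  0.1553]
```

View pics/w5.png

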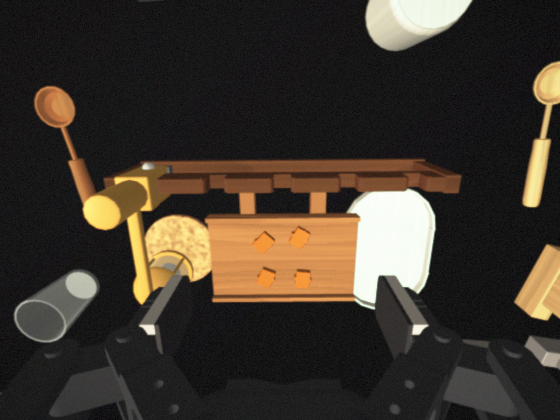

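View pics/sd5.png

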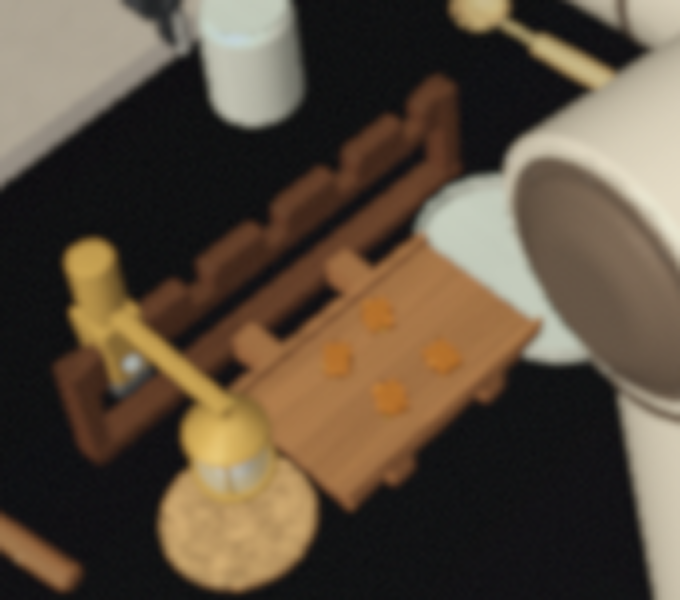

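```bash
python3 - <<'E'
from h import *
import pickle
w=pickle.load(open("w5.pkl","rb"));D=pickle.load(open("sd5.pkl","rb"))
h=cv2.cvtColor(w["pixels"],cv2.COLOR_BGR2HSV)
print([h[y,x].tolist() for x,y in((263,242),(300,237),(285,260),(240,240))])
print("knob tri",tri(w,(103,210),D,((90.5)/4+139.5,(252.5)/4+169.5)))
for x in(-.002,0,.004,.022): print(proj(D,(.6276-.0003,.1834,.2+x)))
print("side knob px",(90.5)/4+139.5,(252.5)/4+169.5)
crop(w,"w5a",195,200,200,110,4)
E
```

```text
[[15, 199, 244], [15, 193, 246], [14, 157, 219], [15, 154, 234]]
knob tri (array([0.62890976, 0.18097324, 0.20224387]), np.float64(1.7697166577127926e-05))
[162.13359139 234.41862319]
[161.9977592  233.96659472]
[161.72507691 233.05915025]
[160.48095615 228.91890903]
side knob px 162.125 232.625
```

View pics/w5a.png

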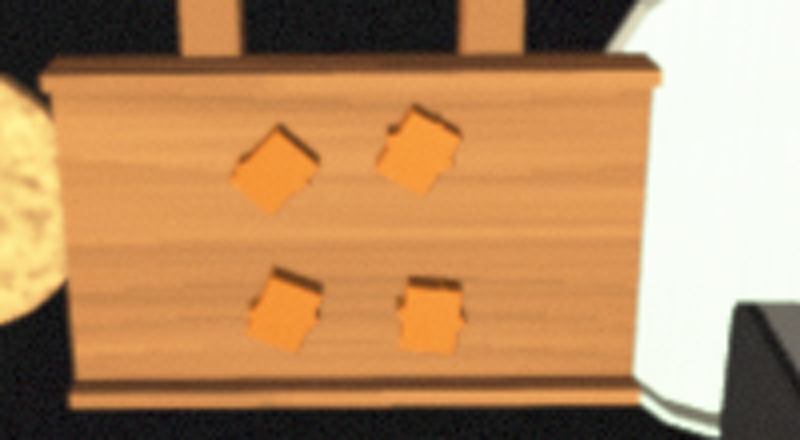

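```bash
python3 - <<'E'
from h import *
import pickle
w=pickle.load(open("w5.pkl","rb"))
a=lambda x,y:(195+(x+.5)/4-.5,200+(y+.5)/4-.5)
q=[onz(w,a(*p),.046) for p in((42,74),(660,71),(71,408),(637,403))]
for z in q:print(z.round(4))
c=np.mean(q,0);print("c",c)
for i,j in((0,1),(2,3)):
    d=q[i]-q[j];print(np.degrees(np.arctan2(-d[0],d[1])),np.linalg.norm(d))
for i,j in((0,2),(1,3)):
    d=q[i]-q[j];print(np.degrees(np.arctan2(d[1],d[0])),np.linalg.norm(d))
psi=np.radians(-2.7);X=np.array([np.cos(psi),np.sin(psi)]);Y=np.array([-np.sin(psi),np.cos(psi)])
c1=np.array([.6188,.0335])-.125*X;print("from rail",c1)
for p in((275,172),(418,152),(285,315),(432,318)):
    z=onz(w,a(*p),.046);v=z[:2]-c1;print("chip",z.round(4),"stand",(v@X).round(4),(v@Y).round(4))
z=onz(w,(178,248),.008);print(z)
E
```

```text
[0.5645 0.1412 0.046 ]
[ 0.5544 -0.0662  0.046 ]
[0.4341 0.1476 0.046 ]
[ 0.4251 -0.0605  0.046 ]
c [0.49452564 0.04052978 0.046     ]
-2.7872140709062325 0.20765334478177205
-2.4873139390542898 0.2083888465093857
-2.828174537281671 0.1304831320962053
-2.5041012009358576 0.12939392514810535
from rail [0.49393877 0.03938831]
chip [0.5245 0.0656 0.046 ] stand 0.0293 0.0277
chip [0.5293 0.0161 0.046 ] stand 0.0364 -0.0216
chip [0.4686 0.0662 0.046 ] stand -0.0266 0.0255
chip [0.4646 0.0135 0.046 ] stand -0.0281 -0.0272
[0.50602778 0.19913276 0.008     ]
```

The slide is home: the knob top triangulates to z 0.202, against 0.2016 before the move. All four chips are visible at stand y of roughly ±27 mm. Next I'll move over the scraper.

send_rows(commands=[0, 0.03, 0, 5.5, 0.0854, 0, 0.03, 0, 5.5, 0.0854, 0, 0.03, 0, 5.5, 0.0854, -0.008, 0.037, 0, 0, 0.0854, -0.008, 0.037, 0, 0, 0.0854, -0.008, 0.037, 0, 0, 0.0854, -0.008, 0.037, 0, 0, 0.0854, -0.008, 0.037, 0, 0, 0.0854, -0.008, 0.037, 0, 0, 0.0854, -0.008, 0.037, 0, 0, 0.0854, -0.008, 0.037, 0, 0, 0.0854, -0.008, 0.037, 0, 0, 0.0854, 0, 0, 0, 0, 0.0854, 0, 0, 0, 0, 0.0854])

```text
clock: 8.37
tool_pos: [0.4291, -0.3466, 0.3122]
tcp_rot: [-0.0, 0.986, -0.169, 0.0]
ft_force: [-0.4, -0.4, -0.6]
width: 0.998
```

```bash
python3 - <<'E'
from h import *
import pickle
go((.422,-.363,.08))
w=bot.get_image("wrist");cv2.imwrite("pics/w6.png",w["pixels"]);pickle.dump(w,open("w6.pkl","wb"))
E
```

```text
t 8.37 at [ 0.4291 -0.3466  0.3122] ang -19.43 tilt [-0.e+00 -6.e-04 -1.e+00] F [-0.4 -0.4 -0.6] w 0.998 -> tool delta [-0.0013  0.018   0.2322]
```

View pics/w6.png

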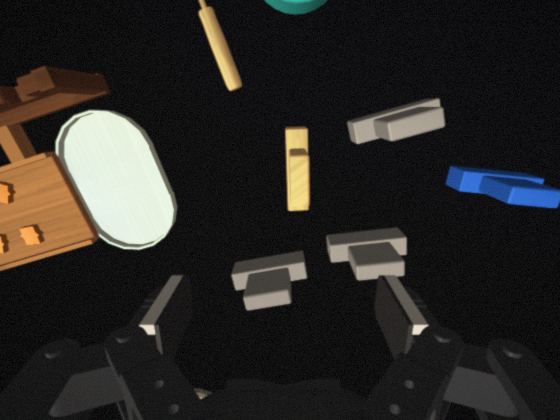

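The tan scraper is at (298,170), nearly upright in the view and so nearly aligned with the tool. The grey ones are at (270,278), (367,252) and (397,120).

```bash
python3 - <<'E'
from h import *
import pickle
w=pickle.load(open("w6.pkl","rb"))
crop(w,"w6a",265,115,70,105,5)
E
```

```text
(no output)
```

View pics/w6a.png

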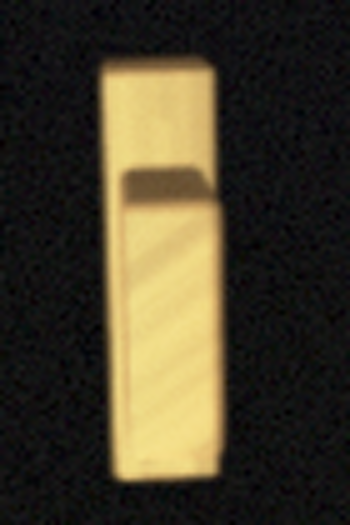

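```bash
python3 - <<'E'
from h import *
import pickle
w=pickle.load(open("w6.pkl","rb"));P,R,s=tool()
k=lambda x,y:(265+(x+.5)/5-.5,115+(y+.5)/5-.5)
for z,L in((.101,((124,205),(219,203),(222,455),(124,478),(219,476))),(.04,((103,70),(216,68),(216,165),(106,200),(113,474))),(0.0,((113,478),(219,476)))):
    for p in L:
        q=onz(w,k(*p),z);print(z,p,q.round(4),(R.T@(q-P)).round(4))
# two-view height check: handle near/far top vs scene
I=pickle.load(open("I0.pkl","rb"));S=I["scene"]
kk=lambda x,y:((x+.5)/5+210-.5,(y+.5)/5+90-.5)
for a,b in(((124,205),(168,303)),((219,203),(180,318))): pass
print(tri(w,k(124,205),S,kk(184,322)),tri(w,k(219,203),S,kk(168,303)), tri(w,k(103,70),S,kk(157,392)))
E
```

```text
0.101 (124, 205) [ 0.4554 -0.3606  0.101 ] [0.0291 0.006  0.2112]
0.101 (219, 203) [ 0.4489 -0.3803  0.101 ] [0.0294 0.0267 0.2112]
0.101 (222, 455) [ 0.3939 -0.3631  0.101 ] [-0.0281  0.0287  0.2112]
0.101 (124, 478) [ 0.3962 -0.3401  0.101 ] [-0.0336  0.0062  0.2112]
0.101 (219, 476) [ 0.3893 -0.3609  0.101 ] [-0.0332  0.0281  0.2112]
0.04 (103, 70) [ 0.4799 -0.3647  0.04  ] [0.0535 0.0017 0.2722]
0.04 (216, 68) [ 0.471  -0.3914  0.04  ] [0.054  0.0299 0.2722]
0.04 (216, 165) [ 0.4483 -0.384   0.04  ] [0.0301 0.0304 0.2722]
0.04 (106, 200) [ 0.4492 -0.3547  0.04  ] [0.0213 0.0025 0.2722]
0.04 (113, 474) [ 0.3791 -0.3321  0.04  ] [-0.0523  0.0044  0.2722]
0.0 (113, 478) [ 0.3656 -0.3279 -0.    ] [-0.0665  0.0049  0.3122]
0.0 (219, 476) [ 0.3557 -0.3578  0.    ] [-0.0659  0.0363  0.3122]
(array([ 0.45444777, -0.36015879,  0.10403286]), np.float64(0.0028701656084671595)) (array([ 0.4505108 , -0.38051247,  0.10513441]), np.float64(0.0020243414591107982)) (array([ 0.48068623, -0.36501808,  0.03997951]), np.float64(0.00173627752275067))
```

send_rows(commands=[-0.0005, 0.0172, 0.03, -1.5, 0.06, 0, 0, 0.034, 0, 0.06, 0, 0, 0.034, 0, 0.06, 0, 0, 0.034, 0, 0.06, 0, 0, 0.034, 0, 0.06, 0, 0, 0.034, 0, 0.06, 0, 0, 0, 0, 0.06, 0, 0, 0, 0, 0.06])

```text
clock: 9.08
tool_pos: [0.4233, -0.3597, 0.1111]
tcp_rot: [-0.002, 0.988, -0.154, -0.001]
ft_force: [-0.3, 0.5, 0.4]
width: 0.703
```

```bash
python3 - <<'E'
from h import *
go((.422,-.363,.058))
w=bot.get_image("wrist");cv2.imwrite("pics/w7.png",w["pixels"])
E
```

```text
t 9.08 at [ 0.4233 -0.3597  0.1111] ang -17.71 tilt [-0.0034 -0.0028 -1.    ] F [-0.3  0.5  0.4] w 0.703 -> tool delta [-0.      0.0037  0.0531]
```

View pics/w7.png

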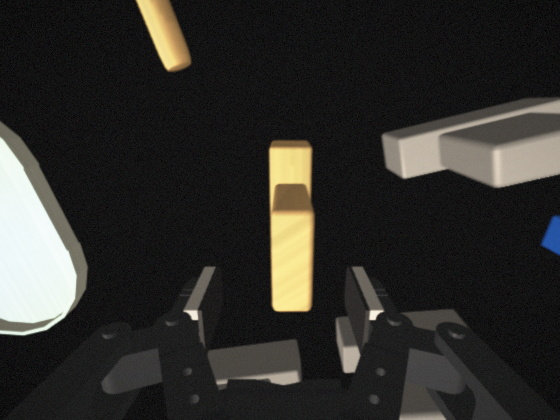

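```bash
python3 - <<'E'
from h import *
import pickle
w=pickle.load(open("w6.pkl","rb"));P,R,s=tool()
for p,z in(((327,240),.04),((406,232),.04),((350,247),.101),((402,246),.101),((348,126),.04),((352,143),.04),((376,137),.101),((306,253),.04),((291,270),.101)):
    q=onz(w,p,z);print(z,p,(R.T@(q-P)).round(4))
E
```

```text
0.04 (327, 240) [-0.0986  0.04    0.0735]
0.04 (406, 232) [-0.0899  0.1491  0.0735]
0.101 (350, 247) [-0.082   0.0596  0.0125]
0.101 (402, 246) [-0.0825  0.1218  0.0125]
0.04 (348, 126) [0.0546 0.0641 0.0736]
0.04 (352, 143) [0.0336 0.0699 0.0736]
0.101 (376, 137) [0.0463 0.0828 0.0126]
0.04 (306, 253) [-0.1177  0.0106  0.0735]
0.101 (291, 270) [-0.1108 -0.0118  0.0125]
```

Clear of the neighbours by more than 30 mm. I'll descend and grip.

send_rows(commands=[0, 0.0035, 0, 0, 0.06, 0, 0, 0.02, 0, 0.06, 0, 0, 0.02, 0, 0.06, 0, 0, 0.0125, 0, 0.06, 0, 0, 0, 0, 0.06, 0, 0, 0, 0, 0.01, 0, 0, 0, 0, 0.01, 0, 0, 0, 0, 0.01, 0, 0, 0, 0, 0.01, 0, 0, 0, 0, 0.01, 0, 0, 0, 0, 0.01, 0, 0, 0, 0, 0.01], force=60)

```text
clock: 10.13
tool_pos: [0.4226, -0.3665, 0.0613]
tcp_rot: [0.001, 0.988, -0.155, 0.001]
ft_force: [-0.8, 1.8, 5.5]
width: 0.248
```

```bash
python3 - <<'E'
from h import *
go((.422,-.363,.058))
w=bot.get_image("wrist");cv2.imwrite("pics/w8.png",w["pixels"])
E
```

```text
t 10.13 at [ 0.4226 -0.3665  0.0613] ang -17.85 tilt [ 0.0021  0.0014 -1.    ] F [-0.8  1.8  5.5] w 0.248 -> tool delta [-0.0017 -0.0032  0.0033]
```

View pics/w8.png

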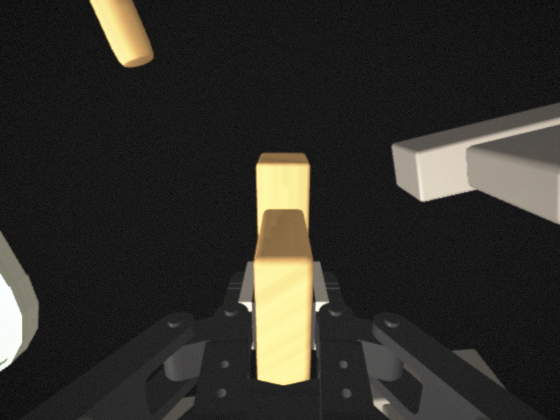

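The scraper is gripped and centred. I'll lift, turn to the stand's heading and carry it over the board.

send_rows(commands=[0, 0, -0.02, 0, 0.01, 0, 0, -0.035, 0, 0.01, 0, 0, -0.035, 0, 0.01, 0, 0, -0.035, 0, 0.01, 0, 0, -0.035, 0, 0.01, 0, -0.005, 0, -5.1, 0.01, 0, -0.01, 0, -5.1, 0.01, 0, -0.015, 0, -5.0, 0.01, 0.004, -0.03, 0, 0, 0.01, 0.004, -0.034, 0, 0, 0.01, 0.004, -0.034, 0, 0, 0.01, 0.004, -0.034, 0, 0, 0.01, 0.004, -0.034, 0, 0, 0.01, 0.004, -0.034, 0, 0, 0.01, 0.004, -0.034, 0, 0, 0.01, 0.004, -0.034, 0, 0, 0.01, 0.004, -0.034, 0, 0, 0.01, 0.004, -0.034, 0, 0, 0.01])

```text
clock: 11.68
tool_pos: [0.4827, -0.0007, 0.2195]
tcp_rot: [-0.0, 1.0, -0.023, -0.0]
ft_force: [1.0, -0.8, -2.3]
width: 0.252
```

send_rows(commands=[0.004, -0.034, 0, 0, 0.01, 0.003, -0.03, 0, 0, 0.01, 0, -0.02, 0, 0, 0.01, 0, 0, 0, 0, 0.01, 0, 0, 0, 0, 0.01])

```text
clock: 12.1
tool_pos: [0.4935, 0.0818, 0.2193]
tcp_rot: [0.0, 1.0, -0.022, -0.001]
ft_force: [0.4, -1.7, -3.2]
width: 0.246
```

```bash
python3 - <<'E'
from h import *
import pickle
go((.4973,.1069,.11))
w=bot.get_image("wrist");cv2.imwrite("pics/w9.png",w["pixels"]);pickle.dump(w,open("w9.pkl","wb"))
w=bot.get_image("side");crop(w,"sd9",140,120,170,150,4)
E
```

```text
t 12.1 at [0.4935 0.0818 0.2193] ang -2.52 tilt [-1.1e-03  4.0e-04 -1.0e+00] F [ 0.4 -1.7 -3.2] w 0.246 -> tool delta [ 0.0028 -0.0252  0.1093]
```

View pics/w9.png

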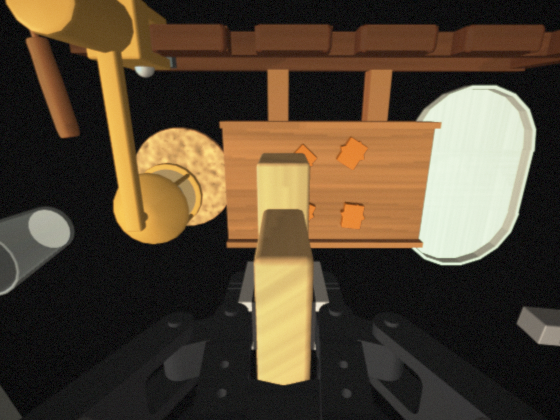

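View pics/sd9.png

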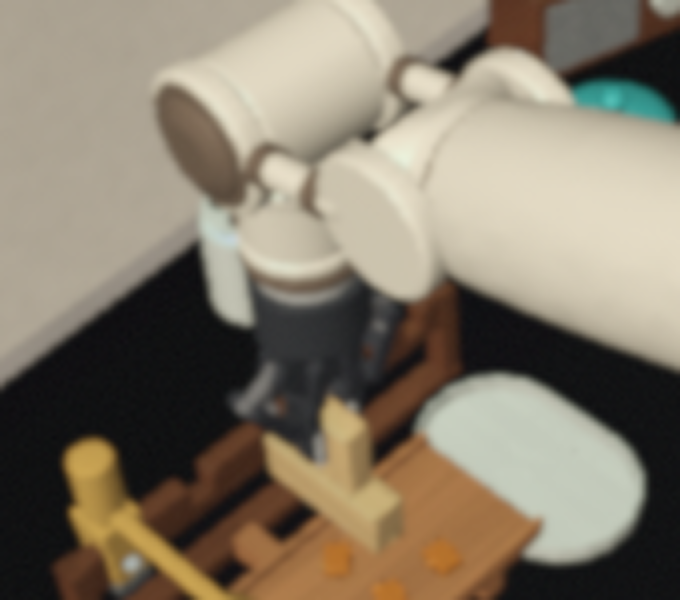

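```bash
python3 - <<'E'
from h import *
import pickle
w=pickle.load(open("w9.pkl","rb"));P,R,s=tool()
crop(w,"w9a",215,105,235,150,3)
bz=P[2]-.0613
for p in((259,163),(307,162),(260,154),(307,154)):
    for z in(bz+.04,bz):
        q=onz(w,p,z);print(p,(R.T@(q-P)).round(4))
E
```

```text
(259, 163) [ 0.054  -0.0159  0.0213]
(259, 163) [ 0.0471 -0.0189  0.0613]
(307, 162) [0.0545 0.0084 0.0213]
(307, 162) [0.0478 0.0114 0.0613]
(260, 154) [ 0.0585 -0.0153  0.0213]
(260, 154) [ 0.0528 -0.0182  0.0613]
(307, 154) [0.0586 0.0083 0.0213]
(307, 154) [0.0528 0.0112 0.0613]
```

View pics/w9a.png

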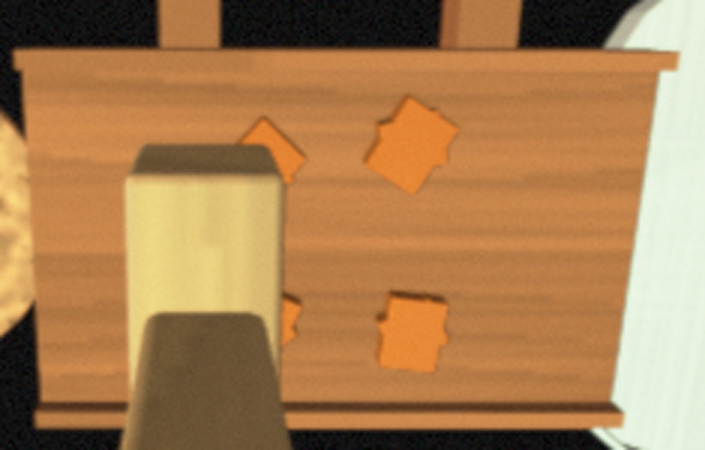

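send_rows(commands=[0.0035, -0.0252, 0, -0.2, 0.01, 0, 0, 0.025, 0, 0.01, 0, 0, 0.03, 0, 0.01, 0, 0, 0.03, 0, 0.01, 0, 0, 0.012, 0, 0.01, 0, 0, 0, 0, 0.01, 0, 0, 0, 0, 0.01])

```text
clock: 12.78
tool_pos: [0.4989, 0.1054, 0.1232]
tcp_rot: [0.0, 1.0, -0.022, -0.0]
ft_force: [1.2, -0.5, -1.7]
width: 0.248
```

```bash
python3 - <<'E'
from h import *
import pickle
go((.4980,.1069,.098))
w=bot.get_image("wrist");crop(w,"w10a",170,70,270,195,3 if 0 else 2.9);pickle.dump(w,open("w10.pkl","wb"))
D=bot.get_image("side");crop(D,"sd10",170,200,120,110,6 if 0 else 5);pickle.dump(D,open("sd10.pkl","wb"))
S=bot.get_image("scene");crop(S,"sc10",260,200,110,100,6 if 0 else 5);pickle.dump(S,open("sc10.pkl","wb"))
E
```

```text
t 12.78 at [0.4989 0.1054 0.1232] ang -2.53 tilt [-4.e-04  1.e-04 -1.e+00] F [ 1.2 -0.5 -1.7] w 0.248 -> tool delta [-0.0009 -0.0015  0.0252]
```

View pics/w10a.png

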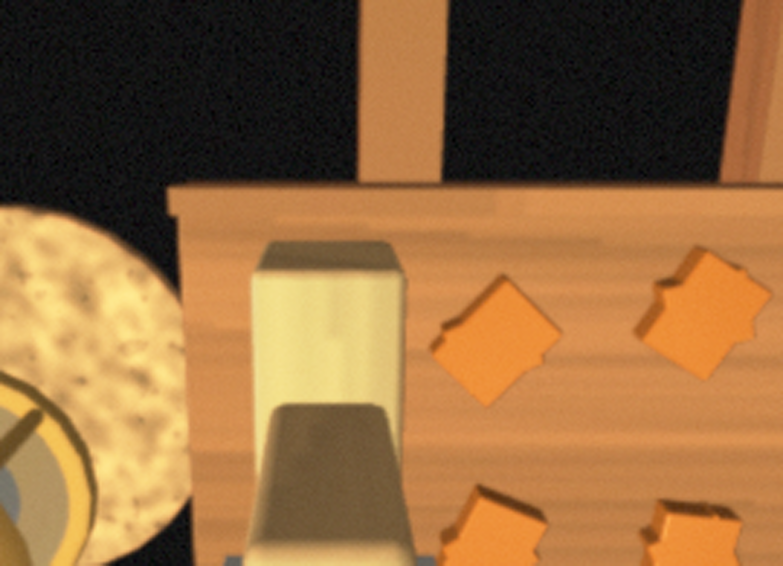

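View pics/sd10.png

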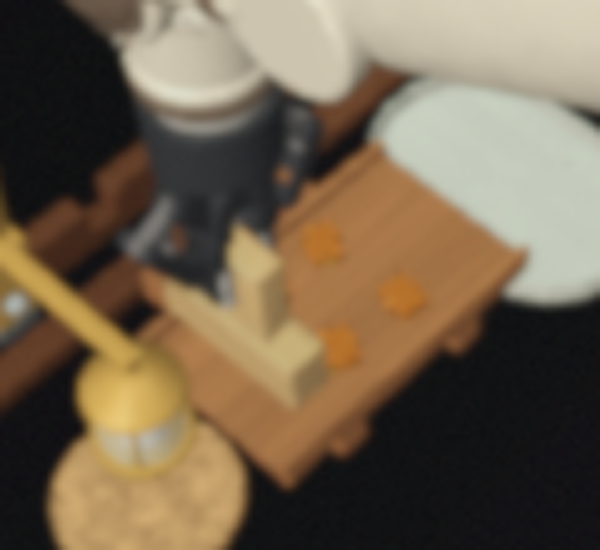

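View pics/sc10.png

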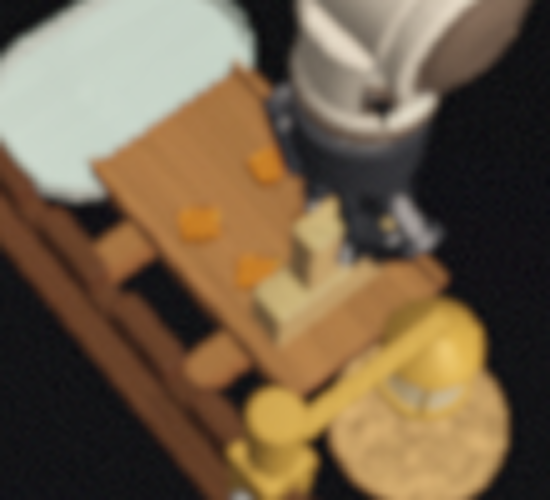

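```bash
python3 - <<'E'
from h import *
import pickle
w=pickle.load(open("w10.pkl","rb"));P,R,s=tool()
k=lambda x,y:(170+x/2.9,70+y/2.9)
for n,p,z in(("bot",(270,243),.062),("bot",(392,242),.062),("top",(254,274),.102),("top",(404,274),.102),("lip outer",(200,188),.046),("lip outer",(700,186),.046),("chip1 left",(432,350),.046),("chip3 left",(445,545),.046)):
    q=onz(w,k(*p),z);t=R.T@(q-P);print(n,q.round(4),t.round(4))
E
```

```text
bot [0.5527 0.1177 0.062 ] [ 0.0514 -0.0142  0.0634]
bot [0.5518 0.0914 0.062 ] [0.0515 0.0121 0.0634]
top [0.553  0.1181 0.102 ] [ 0.0518 -0.0146  0.0234]
top [0.5519 0.0919 0.102 ] [0.0518 0.0116 0.0234]
lip outer [0.5637 0.134  0.046 ] [ 0.0615 -0.0309  0.0794]
lip outer [0.559  0.0198 0.046 ] [0.0619 0.0833 0.0794]
chip1 left [0.5231 0.0813 0.046 ] [0.0233 0.0234 0.0793]
chip3 left [0.4708 0.0785 0.046 ] [-0.0289  0.0286  0.079 ]
```

send_rows(commands=[-0.0008, 0, 0.008, 0, 0.01, 0, 0, 0.008, 0, 0.01, 0, 0, 0.0075, 0, 0.01, 0, 0, 0.001, 0, 0.01, 0, 0, 0, 0, 0.01])

```text
clock: 13.35
tool_pos: [0.4976, 0.1062, 0.0977]
tcp_rot: [0.0, 1.0, -0.021, -0.0]
ft_force: [0.5, -1.2, -2.4]
width: 0.247
```

```bash
python3 - <<'E'
from h import *
import pickle
go((.4980,.1069,.098))
w=bot.get_image("wrist");crop(w,"w11a",170,70,270,195,2.9)
E
```

```text
t 13.35 at [0.4976 0.1062 0.0977] ang -2.45 tilt [-1.e-03  1.e-04 -1.e+00] F [ 0.5 -1.2 -2.4] w 0.247 -> tool delta [ 0.0004 -0.0008 -0.0003]
```

View pics/w11a.png

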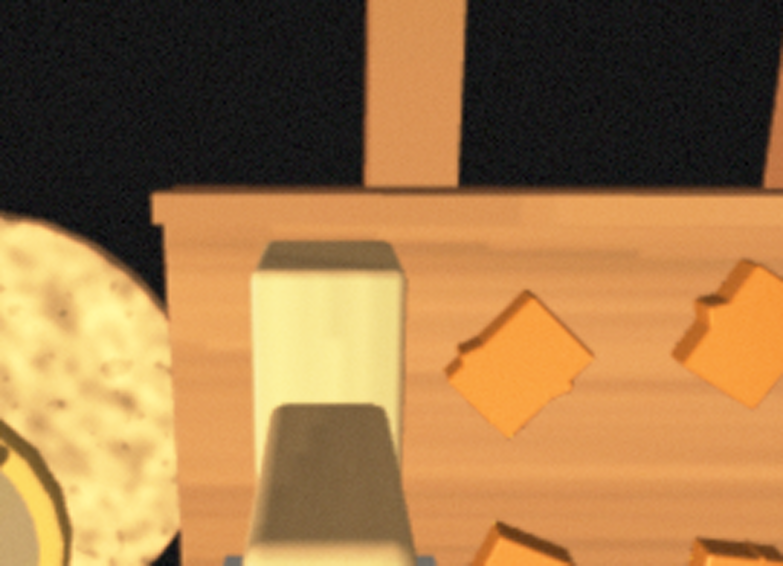

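The scraper is down between the lips and still hanging free, with no contact force. I'll sweep slowly towards the tray.

send_rows(commands=[0, 0.005, 0, 0, 0.01, 0, 0.008, 0, 0, 0.01, 0, 0.008, 0, 0, 0.01, 0, 0.008, 0, 0, 0.01, 0, 0.008, 0, 0, 0.01, 0, 0.008, 0, 0, 0.01, 0, 0.008, 0, 0, 0.01, 0, 0.008, 0, 0, 0.01, 0, 0.008, 0, 0, 0.01, 0, 0.008, 0, 0, 0.01, 0, 0.008, 0, 0, 0.01, 0, 0.008, 0, 0, 0.01, 0, 0.008, 0, 0, 0.01, 0, 0.004, 0, 0, 0.01, 0, 0, 0, 0, 0.01])

```text
clock: 14.65
tool_pos: [0.4935, 0.0003, 0.0983]
tcp_rot: [0.0, 1.0, -0.022, 0.0]
ft_force: [-0.8, 0.2, -3.3]
width: 0.251
```

```bash
python3 - <<'E'
from h import *
go((.4895,-.0657,.098))
w=bot.get_image("wrist");cv2.imwrite("pics/w12.png",w["pixels"])
E
```

```text
t 14.65 at [4.935e-01 3.000e-04 9.830e-02] ang -2.52 tilt [ 1.e-04  3.e-04 -1.e+00] F [-0.8  0.2 -3.3] w 0.251 -> tool delta [-0.0011  0.0661  0.0004]
```

View pics/w12.png

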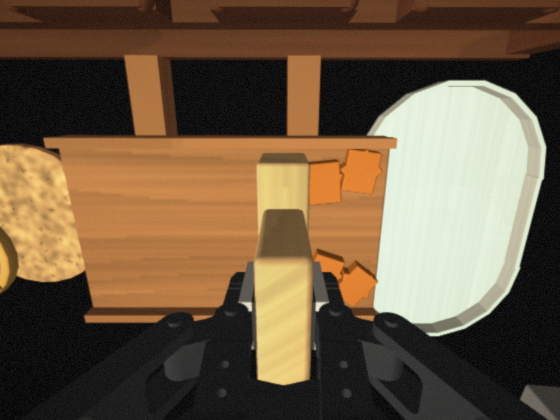

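Chips are ahead of the scraper, near the tray end (columns 310–380). Continuing.

send_rows(commands=[0, 0.006, 0, 0, 0.01, 0, 0.008, 0, 0, 0.01, 0, 0.008, 0, 0, 0.01, 0, 0.008, 0, 0, 0.01, 0, 0.008, 0, 0, 0.01, 0, 0.008, 0, 0, 0.01, 0, 0.008, 0, 0, 0.01, 0, 0.008, 0, 0, 0.01, 0, 0.006, 0, 0, 0.01, 0, 0.003, 0, 0, 0.01, 0, 0, 0, 0, 0.01, 0, 0, 0, 0, 0.01])

```text
clock: 15.7
tool_pos: [0.4903, -0.0697, 0.0983]
tcp_rot: [-0.0, 1.0, -0.022, -0.0]
ft_force: [0.2, 0.4, -2.8]
width: 0.251
```

```bash
python3 - <<'E'
from h import *
go((.4895,-.0657,.098))
w=bot.get_image("wrist");cv2.imwrite("pics/w13.png",w["pixels"])
S=bot.get_image("scene");crop(S,"sc13",240,170,130,110,5)
E
```

```text
t 15.7 at [ 0.4903 -0.0697  0.0983] ang -2.47 tilt [-1.e-04 -2.e-04 -1.e+00] F [ 0.2  0.4 -2.8] w 0.251 -> tool delta [-0.001  -0.004   0.0003]
```

View pics/w13.png

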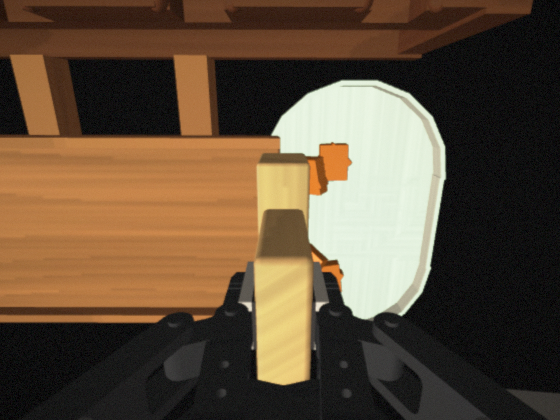

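View pics/sc13.png

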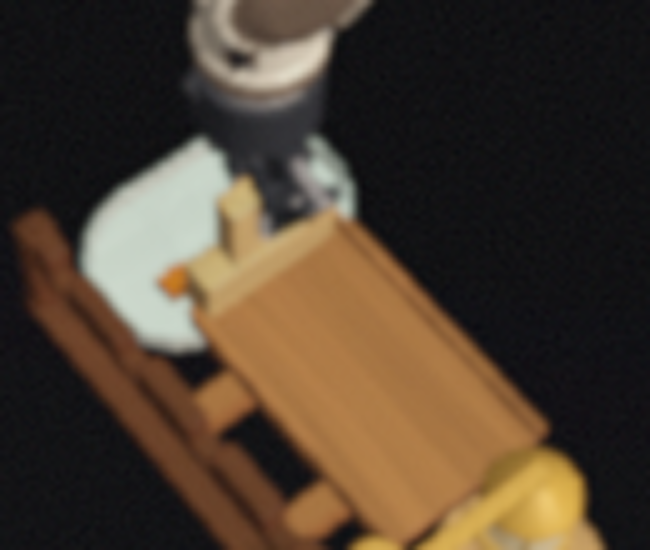

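send_rows(commands=[0, 0.006, 0, 0, 0.01, 0, 0.006, 0, 0, 0.01, 0, 0, 0, 0, 0.01, 0, 0, 0, 0, 0.01, 0, 0, -0.02, 0, 0.01, 0, 0, -0.035, 0, 0.01, 0, 0, -0.035, 0, 0.01, 0, 0, -0.035, 0, 0.01, 0, 0, 0, 0, 0.01, 0, 0, 0, 0, 0.01])

```text
clock: 16.63
tool_pos: [0.4913, -0.0822, 0.2259]
tcp_rot: [0.001, 1.0, -0.021, 0.003]
ft_force: [-0.3, 0.1, -2.9]
width: 0.252
```

```bash
python3 - <<'E'
from h import *
import pickle
go((.4895,-.0657,.098))
w=bot.get_image("wrist");cv2.imwrite("pics/w14.png",w["pixels"]);pickle.dump(w,open("w14.pkl","wb"))
S=bot.get_image("scene");crop(S,"sc14",240,170,130,110,5)
E
```

```text
t 16.63 at [ 0.4913 -0.0822  0.2259] ang -2.45 tilt [ 0.0053  0.0019 -1.    ] F [-0.3  0.1 -2.9] w 0.252 -> tool delta [-0.0032 -0.0167  0.1278]
```

View pics/w14.png

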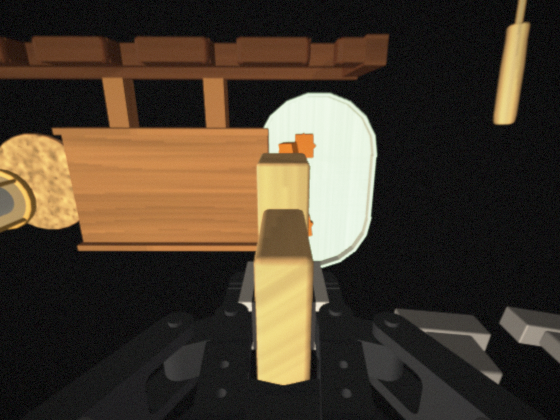

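View pics/sc14.png

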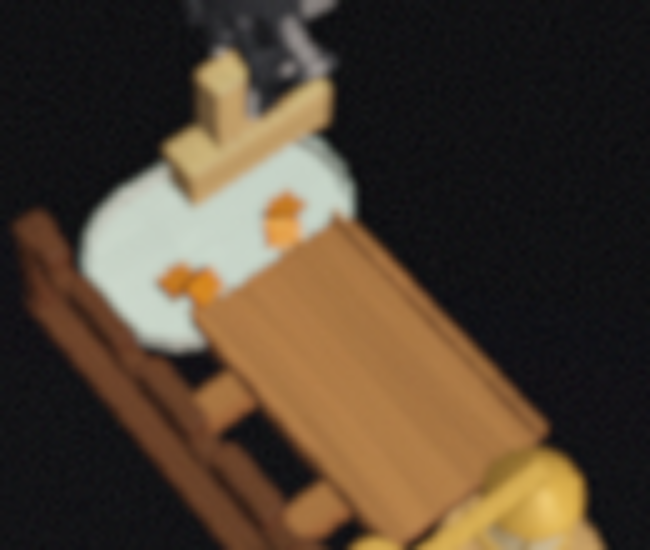

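All four chips are off the board and lie in the tray. In the scene crop there are two at (190,285) and two at (283,218). Now I'll take the scraper back to its original bare spot.

send_rows(commands=[0, 0, 0, 5.1, 0.01, 0, 0, 0, 5.1, 0.01, 0, 0, 0, 5.1, 0.01, 0.0024, 0.025, 0, 0, 0.01, 0.0024, 0.034, 0, 0, 0.01, 0.0024, 0.034, 0, 0, 0.01, 0.0024, 0.034, 0, 0, 0.01, 0.0024, 0.034, 0, 0, 0.01, 0.0024, 0.034, 0, 0, 0.01, 0.0024, 0.034, 0, 0, 0.01, 0.0024, 0.034, 0, 0, 0.01, 0.002, 0.028, 0, 0, 0.01, 0, 0, 0, 0, 0.01, 0, 0, 0, 0, 0.01])

```text
clock: 17.9
tool_pos: [0.4199, -0.3654, 0.2207]
tcp_rot: [-0.002, 0.988, -0.156, -0.002]
ft_force: [-0.0, 1.1, -3.0]
width: 0.245
```

```bash
python3 - <<'E'
from h import *
import pickle
go((.4226,-.3665,.0635))
w=bot.get_image("wrist");cv2.imwrite("pics/w15.png",w["pixels"]);pickle.dump(w,open("w15.pkl","wb"))
E
```

```text
t 17.9 at [ 0.4199 -0.3654  0.2207] ang -17.91 tilt [-0.0038 -0.003  -1.    ] F [-0.   1.1 -3. ] w 0.245 -> tool delta [0.0035 0.0007 0.1572]
```

View pics/w15.png

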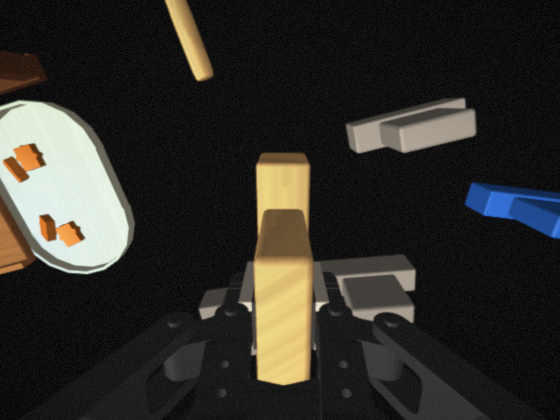

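send_rows(commands=[0.002, 0.0007, 0.03, 0, 0.01, 0.001, 0, 0.034, 0, 0.01, 0, 0, 0.034, 0, 0.01, 0, 0, 0.03, 0, 0.01, 0, 0, 0.012, 0, 0.01, 0, 0, 0.008, 0, 0.01, 0, 0, 0, 0, 0.01, 0, 0, 0, 0, 0.01])

```text
clock: 18.62
tool_pos: [0.4248, -0.3673, 0.0766]
tcp_rot: [0.001, 0.988, -0.154, 0.001]
ft_force: [-0.4, 0.0, -1.7]
width: 0.25
```

```bash
python3 - <<'E'
from h import *
go((.4226,-.3665,.0618))
E
```

```text
t 18.62 at [ 0.4248 -0.3673  0.0766] ang -17.72 tilt [ 0.0016  0.0011 -1.    ] F [-0.4  0.  -1.7] w 0.25 -> tool delta [-0.0023 -0.0001  0.0148]
```

send_rows(commands=[0, 0, 0.005, 0, 0.01, 0, 0, 0.005, 0, 0.01, 0, 0, 0.003, 0, 0.01, 0, 0, 0.001, 0, 0.01, 0, 0, 0, 0, 0.01, 0, 0, 0, 0, 0.01])

```text
clock: 19.12
tool_pos: [0.424, -0.3671, 0.0615]
tcp_rot: [0.0, 0.988, -0.154, 0.0]
ft_force: [-0.1, 0.3, -1.9]
width: 0.247
```

```bash
python3 - <<'E'
from h import *
go((.4226,-.3665,.0613))
E
```

```text
t 19.12 at [ 0.424  -0.3671  0.0615] ang -17.76 tilt [ 5.e-04  3.e-04 -1.e+00] F [-0.1  0.3 -1.9] w 0.247 -> tool delta [-0.0016 -0.0001  0.0002]
```

send_rows(commands=[0, 0, 0.0007, 0, 0.01, 0, 0, 0.0007, 0, 0.01, 0, 0, 0, 0, 0.01, 0, 0, 0, 0, 0.01])

```text
clock: 19.45
tool_pos: [0.424, -0.3672, 0.0614]
tcp_rot: [0.0, 0.988, -0.154, -0.0]
ft_force: [-3.7, 3.9, 8.5]
width: 0.249
```

The scraper is on the surface (upward force). Releasing and rising.

send_rows(commands=[0, 0, -0.0007, 0, 0.01, 0, 0, 0, 0, 0.06, 0, 0, 0, 0, 0.06, 0, 0, 0, 0, 0.06, 0, 0, 0, 0, 0.06, 0, 0, 0, 0, 0.06, 0, 0, 0, 0, 0.06, 0, 0, -0.015, 0, 0.06, 0, 0, -0.03, 0, 0.06, 0, 0, -0.04, 0, 0.06, 0, 0, -0.04, 0, 0.06, 0, 0, -0.04, 0, 0.06, 0, 0, -0.04, 0, 0.06, 0, -0.02, -0.02, 0, 0.06, 0, -0.03, 0, 0, 0.06, 0, -0.03, 0, 0, 0.06, 0, -0.03, 0, 0, 0.06, 0, -0.03, 0, 0, 0.06, 0, 0, 0, 0, 0.06, 0, 0, 0, 0, 0.06])

```text
clock: 21.12
tool_pos: [0.4669, -0.2325, 0.2857]
tcp_rot: [0.0, 0.988, -0.153, 0.0]
ft_force: [0.1, 0.6, 0.4]
width: 0.704
```

```bash
python3 - <<'E'
from h import *
import pickle
go((.4226,-.3665,.0613))
w=bot.get_image("wrist");cv2.imwrite("pics/w16.png",w["pixels"]);pickle.dump(w,open("w16.pkl","wb"))
S=bot.get_image("scene");cv2.imwrite("pics/sc16.png",S["pixels"])
E
```

```text
t 21.12 at [ 0.4669 -0.2325  0.2857] ang -17.61 tilt [ 2.e-04  4.e-04 -1.e+00] F [0.1 0.6 0.4] w 0.704 -> tool delta [-0.0018  0.1411  0.2244]
```

View pics/w16.png

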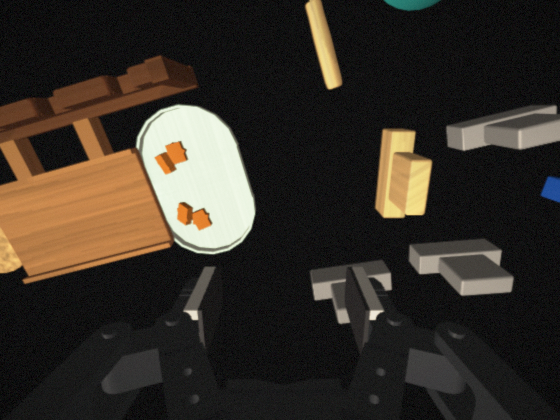

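View pics/sc16.png

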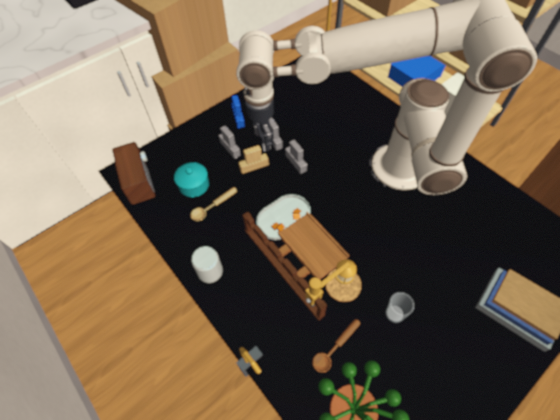

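```bash
python3 - <<'E'
from h import *
import pickle
w=pickle.load(open("w16.pkl","rb"));crop(w,"w16a",125,95,140,165,4 if 0 else 3.6)
I=pickle.load(open("I0.pkl","rb"))["scene"]["pixels"];S=cv2.imread("pics/sc16.png")
for im in(I,S):
    h=cv2.cvtColor(im,cv2.COLOR_BGR2HSV);m=cv2.inRange(h,(0,0,150),(180,45,255));m[:180]=0;m[245:]=0;m[:,:250]=0;m[:,320:]=0
    x=cv2.boundingRect(m);print("tray bbox",x)
d=cv2.absdiff(I,S).max(2);d=cv2.medianBlur(d,3);m=(d>50).astype('uint8');_,l,st,c=cv2.connectedComponentsWithStats(m)
print([(st[i].tolist()) for i in range(1,len(st)) if st[i,4]>8 and st[i,1]>120])
# knob
for n in(1,):
    D=bot.get_image("side");cv2.imwrite("pics/sd16.png",D["pixels"])
E
```

```text
tray bbox (257, 195, 53, 44)
tray bbox (257, 195, 53, 44)
[[254, 124, 5, 4, 13], [262, 143, 4, 9, 25], [268, 143, 3, 5, 10], [293, 209, 8, 11, 74], [272, 223, 13, 9, 86], [305, 228, 17, 19, 145], [275, 239, 20, 10, 111], [274, 251, 17, 15, 139], [339, 259, 19, 14, 146], [306, 277, 20, 27, 324]]
```

View pics/w16a.png

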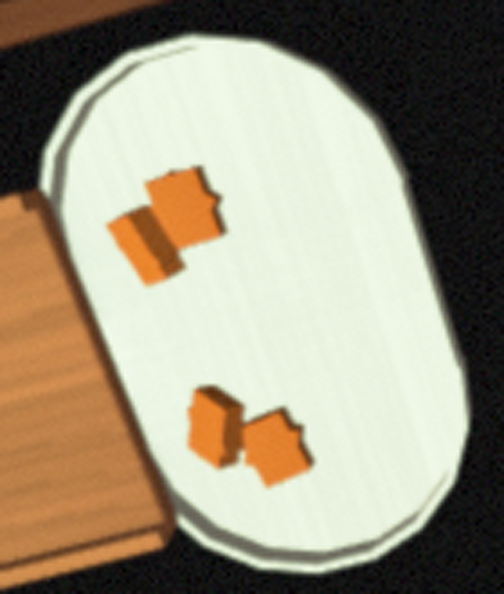

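View pics/sd16.png

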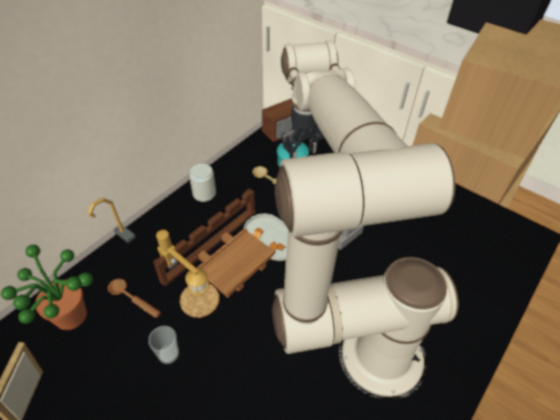

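The four chips are clearly inside the rim, the tray's bounding box hasn't changed, and the arm is clear. Handing in.

```bash
python3 - <<'E'
from plant import bot
print(bot.close_job())
E
```

```text
the job is handed in; nothing more can be done
None
```

I lifted the slide knob out of the middle notch, moved it 150 mm to the end notch on the trivet side and set it down there. I then swept all four chips into the oval tray with the tan scraper and stood it upright within a few millimetres of its original spot. I handed the job in at about 21 s.

- **Knob:** its top measured 0.202 m high after parking, the same as its 0.2016 m before the move. That means it is fully home.
- **Chips:** all four lie inside the tray rim and none are on the board. Two of them are tilted or on edge against the other two, not flat. I did not touch them with the hand.
- **Tray:** its outline in the scene camera is the same before and after. The only other differences that view showed were at the slide, the chips, the scraper and the gripper.
- **Scraper and arm:** the scraper is standing on its own with the gripper well clear, and the arm was touching nothing at the end.
- **Measurement disagreements:** position readings differed by 1–2 mm between cameras, and the stand's angle by up to 1.3° from one edge to another. The wrist camera put the scraper's middle about 3 mm off-centre along the sweep. None of this mattered. The highest force I read was about 10 N, when setting the scraper down.

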